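# Sort loaded from hollow candlesticks for the boil-out pan

### The job

The three polished candlesticks on the bench look alike, but some have a loaded foot that must never be heated: feel each one's weight, stand the heavy, loaded ones in the felt-lined tray and the light, hollow ones in the steel pan on the hob, all upright and set down gently. When all three are sorted, slide the pan along the hob, without lifting or tipping it, until it sits centred on the large ring. Keep the candlesticks from falling over and leave the other things on the bench where they are.

Things in the scene. Friction and masses are not known exactly. Their poses are not given: they have to be found in the camera images.
- candlestick_a: polished brass dwarf candlestick, 112 mm tall, upright, round; origin at the centre of its underside, z up. Foot 72 mm wide, 22 mm high; stem 15 to 23 mm; socket 28 mm in diameter from 78 to 107 mm height, rim 32 mm above it. All three look alike; each is hollow (0.15 to 0.21 kg) or has a loaded foot (0.44 to 0.60 kg). One or two of the three are loaded, and which ones changes each time
- candlestick_b: polished brass dwarf candlestick, 112 mm tall, upright, round; origin at the centre of its underside, z up. Foot 72 mm wide, 22 mm high; stem 15 to 23 mm; socket 28 mm in diameter from 78 to 107 mm height, rim 32 mm above it. All three look alike; each is hollow (0.15 to 0.21 kg) or has a loaded foot (0.44 to 0.60 kg). One or two of the three are loaded, and which ones changes each time
- candlestick_c: polished brass dwarf candlestick, 112 mm tall, upright, round; origin at the centre of its underside, z up. Foot 72 mm wide, 22 mm high; stem 15 to 23 mm; socket 28 mm in diameter from 78 to 107 mm height, rim 32 mm above it. All three look alike; each is hollow (0.15 to 0.21 kg) or has a loaded foot (0.44 to 0.60 kg). One or two of the three are loaded, and which ones changes each time
- pan: shallow stainless pan, loose, about 0.55 kg, starts on the hob's small ring; outer diameter 200 mm, 60 mm high, wall 3 mm, bottom 5 mm thick (inner floor 194 mm wide, 5 mm above the origin); loop handles along its own +x and -x reach 138 mm from the axis, 50 mm up. Room for two candlesticks side by side. Origin at the centre of its underside, z up
- hob: fixed twin-zone ceramic hob, steel case 330 mm deep (x) by 540 mm wide (y), flat black glass top 60 mm above the bench, control knobs on its front (-x) face; two printed rings 240 mm apart along its y axis; origin at the centre of its underside, lying on the bench
- large_ring (a point): centre of the large printed ring (216 mm outer diameter) on the hob's glass top, towards the hob's +y end (120 mm from its middle); this is where the pan ends; axes as the hob's
- small_ring (a point): centre of the small printed ring (150 mm) on the hob's glass top, 120 mm from its middle towards its -y end; the pan starts within about 10 mm of it; axes as the hob's
- tray: fixed wooden tray lined with grey felt, outside 120 mm (x) by 230 mm (y), walls 7 mm thick and 26 mm high, felt 8 mm above the origin; room for two candlesticks side by side along its y. Origin at the centre of its underside, z up
- compound_bar: bystander: brown bar of polishing compound, 110 x 34 x 30 mm, long along its x, origin under its centre
- buffing_mop: bystander: cloth buffing mop lying flat, 100 mm in diameter, 30 mm high, origin under its centre
- bristle_wheel: bystander: small black bristle wheel lying flat, 72 mm in diameter, 18 mm high, origin under its centre
- tub: bystander: open white plastic tub, 72 mm in diameter, 75 mm high, origin under its centre
- brush: bystander: hand brush lying along its x, 200 mm long
- tongs: bystander: pair of brass tongs lying along its x, 175 mm long, 8 mm high
Things that resemble listed ones, but are neither listed nor needed, are in the scene too. What is shaped like the candlestick_c but green or turquoise is not meant.

How it is judged:
On the way, in this order (a step that is already met when the one before it is completed fails the run):
1. all three candlesticks stand upright where they belong: loaded ones in the felt-lined tray, hollow ones in the pan (angle between each of candlestick_a, candlestick_b, candlestick_c's own z axis and vertical below 0.12 rad and ((x of candlestick_a in the frame of tray between -0.03 and 0.03 m and y of candlestick_a in the frame of tray between -0.085 and 0.085 m and z of candlestick_a in the frame of tray below 0.013 m and contact force between candlestick_a and tray above 3.2 N) or (horizontal distance between candlestick_a and pan below 0.072 m and z of candlestick_a in the frame of pan below 0.011 m and contact force between candlestick_a and pan between 0.5 and 3.2 N)) and ((x of candlestick_b in the frame of tray between -0.03 and 0.03 m and y of candlestick_b in the frame of tray between -0.085 and 0.085 m and z of candlestick_b in the frame of tray below 0.013 m and contact force between candlestick_b and tray above 3.2 N) or (horizontal distance between candlestick_b and pan below 0.072 m and z of candlestick_b in the frame of pan below 0.011 m and contact force between candlestick_b and pan between 0.5 and 3.2 N)) and ((x of candlestick_c in the frame of tray between -0.03 and 0.03 m and y of candlestick_c in the frame of tray between -0.085 and 0.085 m and z of candlestick_c in the frame of tray below 0.013 m and contact force between candlestick_c and tray above 3.2 N) or (horizontal distance between candlestick_c and pan below 0.072 m and z of candlestick_c in the frame of pan below 0.011 m and contact force between candlestick_c and pan between 0.5 and 3.2 N))), for 0.2 s.
2. after that, the pan sits centred on the large ring (horizontal distance between pan and large_ring below 0.02 m and z of pan in the frame of hob below 0.066 m and angle between pan's own z axis and vertical below 0.05 rad), for 0.2 s.
At the end, for the whole second after the job is handed in: every loaded candlestick stands in the felt-lined tray and every hollow one in the pan, upright within 7 degrees and at rest; the pan lies flat on the hob, at rest, its centre within 20 mm of the centre of the large ring (all of step 1 and all of step 2 and linear speed of each of candlestick_a, candlestick_b, candlestick_c, pan below 0.02 m/s); the robot touches nothing.
It fails at once if the pan is lifted more than 8 mm off the hob or tipped more than 6 degrees (z of pan in the frame of hob above 0.068 m or angle between pan's own z axis and vertical above 0.105 rad).
It fails at once if a candlestick falls over (more than 35 degrees from upright) (angle between any of candlestick_a, candlestick_b, candlestick_c's own z axis and vertical above 0.61 rad).
It fails at once if a candlestick is dropped: it moves faster than 0.55 m/s while the fingers do not touch it (a fall of about 15 mm) ((contact force between candlestick_a and the fingers below 0.05 N and linear speed of candlestick_a above 0.55 m/s) or (contact force between candlestick_b and the fingers below 0.05 N and linear speed of candlestick_b above 0.55 m/s) or (contact force between candlestick_c and the fingers below 0.05 N and linear speed of candlestick_c above 0.55 m/s)).
It fails at once if another thing on the bench is moved by more than 50 mm (distance of any of compound_bar, buffing_mop, bristle_wheel, tub, brush, tongs from where it was at the start of the episode above 0.05 m).
It also fails if it takes over 72 s, if anything falls off the work surface, if the arm or the gripper's body presses on something with over 40 N, if the wrist force passes 120 N, or if a joint passes its speed limit or range.

### The arm

A 6-joint arm with a two-finger parallel gripper is mounted at the origin on the work surface. World frame = base frame: x ahead of the robot, y to its left, z up, the work surface at z = 0. Lengths are in m, angles in rad, forces in N, time in s.
With the tool pointing down it reaches from about 0.275 to 0.725 m from the base axis. Payload 15.9 kg.
Tool frame: the origin (TCP) lies midway between the tips of the shut fingers; the grasp point (between the pads) lies 19 mm behind it; z points along the fingers, y is the line along which they close (so a half turn about z gives the same grasp; the last joint's range is limited). The gripper opens to 85 mm and grips with 20 to 120 N. Pads are 22 mm wide; open, the fingers measure 114 mm over their backs; the gripper's body (76 mm by 85 mm) begins 54 mm behind the grasp point. The pads swing forward as they close: fully open they stand 13 mm farther back than shut.
Start: joints at [1.225, 0.213, -0.034, 1.323, 0, 1.571], TCP at [0.169, 0.47, 0.231] pointing down, gripper open.
Joint ranges: [-2.98, 2.98], [-0.74, 1.72], [-1.14, 1.35], [-2.1, 2.04], [-1.57, 1.44], [-3.14, 3.14]. Speed limits (rad/s): [1.89, 1.89, 2.39, 2.57, 3.14, 3.14].

### API

Orientations are given as a 3x3 rotation matrix whose columns are the frame's x, y, z axes.
In Python, from bench import robot, eoat, read_camera, calibration, recognise, landmark_of, monitor gives the robot as it stands. Calls block until the motion is done:
- robot.goto(position, orientation): joint-space move of the TCP to a pose.
- robot.move_linear(position, v=0.15, frame=None, max_force=None): straight line of the TCP; frame=None keeps the orientation; v is the mean speed in m/s. With max_force (N) it stops when the force on the tool has changed by that much, and returns True; else False.
- robot.move_j(angles): joint-space move.
- eoat.gripper_to(opening): finger opening in m; the grip force is fixed at half the most; returns when the fingers have stopped.
- robot.hold(seconds).
- robot.ik(position, orientation): joint angles nearest the present ones, or None.
- read_camera(name): name is "scene" or "top" or "wrist"; returns the picture (480x640x3 uint8, red, green, blue); there is no depth.
- calibration(name): a dict with "fx", "fy", "cx", "cy" (pixels), "xyz" and "attitude" of the camera in the world. Camera axes: x right, y up, looking along -z (the intrinsics and any distortion apply to the point x, -y, -z); pixel columns grow to the right and rows downward; lengths in m; the calibration is good to about 2 mm. The wrist camera is an equidistant fisheye: a pixel r from the principal point sees the ray r / f radians off the axis. A picture is of the moment at which its call begins: read the wrist's pose just before it. calibration takes no time and is no camera call; for the wrist camera it gives the pose at the moment of the call.
A pose or a line that the arm cannot do raises robot.IKError and nothing moves.
- robot.hand_in(): hands the job in; it is judged then, once.
Trained networks look in the newest picture that a camera, given by its name, has taken for a name from the list of things; names that differ only in an ending like _2 or _b are one class to them, and where a whole thing is asked for, a point or a joint stands for the part that bears it (a point fixed in the world has none). Each returns a list of dicts, best first, with "p" (0 to 1); they miss things now and then, are a little off and sometimes report something else, mostly with a low value. They report only what shows in the picture. A call takes as long as a camera call. They do not tell look-alikes from the thing itself.
- recognise(camera, label): "box" ([left, top, width, height] in pixels, round what is visible of it).
- landmark_of(camera, label): "pixel" ([column, row] in pixels: a listed point, or the origin of a listed thing).
Readings, each from a call of its own:
- monitor.get_t(): time.
- monitor.get_joint_positions(): joint angles.
- monitor.get_qvel(): joint speeds.
- monitor.get_joint_efforts(): joint torques, N m.
- monitor.get_tcp_pos(): TCP position.
- monitor.get_tool_rot(): TCP orientation.
- monitor.get_force(): force on the tool from outside, world axes, zero at the start.
- monitor.get_wrist_torque(): the same for the moment, N m.
- monitor.get_grip_width(): finger opening in m.
- monitor.get_grip_force(): force on a finger pad.
Only numpy, scipy, OpenCV 4.12 (cv2) and the standard library are available. Lean on these libraries where they do the work, as an engineer would, in place of code of your own. Each camera call takes 0.05 s, during which the arm holds its last target. There are 200 camera calls.

## Working session

There is one attempt and no reset: what is moved stays moved. The work goes in short steps, each a Python script; the robot and the scene stay as the last script left them, time stands still between calls to the robot, and variables do not carry over. Pictures are saved under pics/ and viewed, at most 10 in all, crops included, and the job is handed in when it is done.

```bash
ls; mkdir -p pics
python3 - <<'E'
from bench import *
import cv2, numpy as np
np.set_printoptions(precision=4,suppress=True)
for c in ["top","scene"]:
    im=read_camera(c); cv2.imwrite(f"pics/{c}0.png",im[:,:,::-1]); 
    k=calibration(c); print(c,k)
    for l in ["candlestick_a","pan","hob","large_ring","small_ring","tray","tub"]:
        print(l,[(np.round(d["pixel"],1).tolist(),round(d["p"],2)) for d in landmark_of(c,l)][:6])
    print([(np.round(d["box"]).tolist(),round(d["p"],2)) for d in recognise(c,"candlestick_a")][:6])
print(monitor.get_t())
E
```

```text
pics
top {'fx': 438.12790903091246, 'fy': 438.12790903091246, 'cx': 316.9502324222513, 'cy': 240.03897671241853, 'xyz': array([ 0.4024, -0.1521,  1.2293]), 'attitude': array([[-0.028 ,  0.993 , -0.1144],
       [-0.9996, -0.0282,  0.0001],
       [-0.0031,  0.1143,  0.9934]])}
candlestick_a [([317.4, 276.7], 0.92), ([406.1, 263.4], 0.89), ([424.3, 311.0], 0.78), ([360.5, 274.8], 0.71), ([466.1, 267.5], 0.69), ([499.6, 290.7], 0.67)]
pan [([215.9, 226.1], 0.91), ([317.4, 275.4], 0.46), ([355.4, 207.1], 0.22)]
hob [([174.4, 226.9], 0.64)]
large_ring [([125.7, 221.9], 0.82)]
small_ring [([342.3, 309.8], 0.61), ([372.8, 167.2], 0.42)]
tray [([356.4, 206.4], 0.58), ([186.8, 328.4], 0.26)]
tub [([371.5, 167.5], 0.91)]
[([304.0, 264.0, 26.0, 28.0], 0.89), ([349.0, 262.0, 26.0, 27.0], 0.86), ([488.0, 278.0, 34.0, 28.0], 0.78), ([454.0, 256.0, 33.0, 27.0], 0.68), ([412.0, 299.0, 32.0, 28.0], 0.57)]
scene {'fx': 587.6063834968803, 'fy': 587.6063834968803, 'cx': 320.6741958576349, 'cy': 246.53103171527883, 'xyz': array([ 1.5289, -0.3677,  1.4922]), 'attitude': array([[ 0.2653, -0.7778,  0.5698],
       [ 0.964 ,  0.2251, -0.1415],
       [-0.0182,  0.5868,  0.8095]])}
candlestick_a [([230.2, 262.9], 0.98), ([266.9, 249.0], 0.94), ([145.0, 256.6], 0.86), ([309.5, 240.1], 0.65), ([207.1, 234.1], 0.62), ([169.2, 273.1], 0.6)]
pan [([401.5, 246.5], 0.97)]
hob [([440.1, 248.1], 0.65)]
large_ring [([478.7, 227.5], 0.67)]
small_ring []
tray [([285.8, 293.1], 0.66)]
tub [([274.1, 336.3], 0.91)]
[([299.0, 216.0, 20.0, 35.0], 0.9), ([217.0, 239.0, 23.0, 35.0], 0.89), ([157.0, 249.0, 28.0, 34.0], 0.69), ([194.0, 210.0, 25.0, 34.0], 0.65), ([257.0, 226.0, 22.0, 33.0], 0.6), ([128.0, 236.0, 30.0, 35.0], 0.58)]
0.9
```

Run:
```python
import cv2
a=cv2.imread("pics/top0.png"); cv2.imwrite("pics/topc.png",cv2.resize(a[130:370,80:560],(800,400),interpolation=cv2.INTER_CUBIC))
a=cv2.imread("pics/scene0.png"); cv2.imwrite("pics/scenec.png",cv2.resize(a[170:370,100:540],(800,364),interpolation=cv2.INTER_CUBIC))
```

```text
(no output)
```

View pics/topc.png

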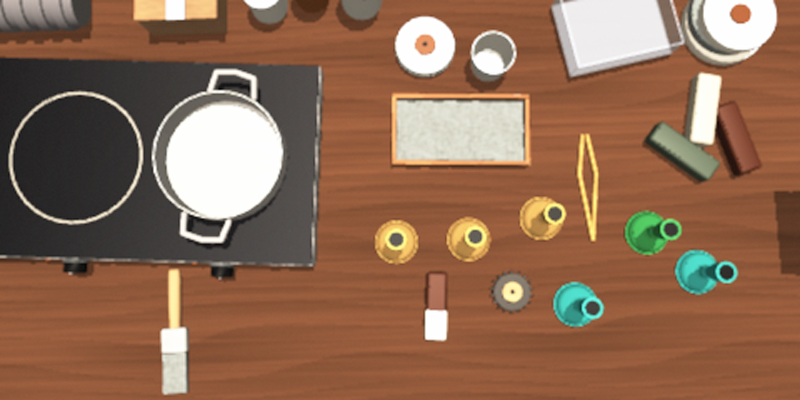

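View pics/scenec.png

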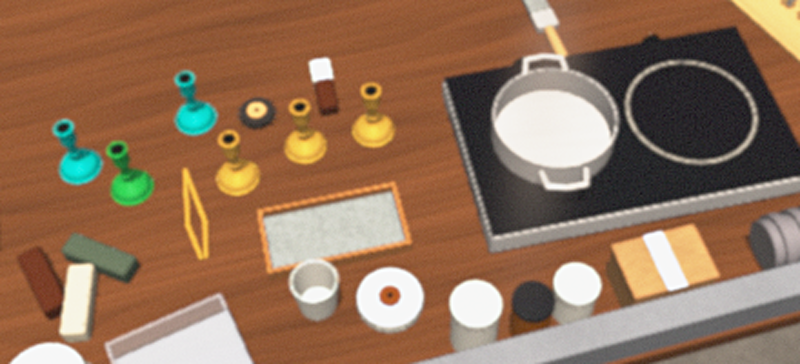

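The top crop shows three brass candlesticks at about (318,276), (361,274) and (406,262) in full top pixels. The three others, at about (467,268), (500,291) and (424,311), are green or turquoise look-alikes and are excluded. The tray is at (356,207), the pan at (216,226) and the large ring at (125,223). The scene crop agrees.

```bash
cat > h.py <<'E'
import numpy as np, cv2
from bench import *
np.set_printoptions(precision=4,suppress=True)
def ray(k,p):
    d=np.array([(p[0]-k["cx"])/k["fx"],-(p[1]-k["cy"])/k["fy"],-1.]); d=k["attitude"]@d
    return np.array(k["xyz"]),d/np.linalg.norm(d)
def onz(k,p,z):
    o,d=ray(k,p); return o+d*(z-o[2])/d[2]
def tri(obs):
    A=np.zeros((3,3));b=np.zeros(3)
    for k,p in obs:
        o,d=ray(k,p);P=np.eye(3)-np.outer(d,d);A+=P;b+=P@o
    x=np.linalg.solve(A,b)
    return x,[round(float(np.linalg.norm((np.eye(3)-np.outer(ray(k,p)[1],ray(k,p)[1]))@(x-k["xyz"]))),4) for k,p in obs]
def proj(k,X):
    q=k["attitude"].T@(np.asarray(X)-k["xyz"]); return np.array([k["cx"]-k["fx"]*q[0]/q[2],k["cy"]+k["fy"]*q[1]/q[2]])
def down(a):  # tool down, closing axis (y) at angle a in world xy
    y=np.array([np.cos(a),np.sin(a),0]);z=np.array([0,0,-1.]);return np.column_stack([np.cross(y,z),y,z])
E
python3 - <<'E'
from h import *
T,S=calibration("top"),calibration("scene")
for n,a,b,z in [("c1",(317.4,276.7),(309.5,240.1),0),("c2",(360.5,274.8),(266.9,249),0),("c3",(406.1,263.4),(230.2,262.9),0),("pan",(215.9,226.1),(401.5,246.5),.06),("ring",(125.7,221.9),(478.7,227.5),.06),("tray",(356.5,206.9),(285.8,293.1),0.0),("hob",(174.4,226.9),(440.1,248.1),0)]:
    print(n,*tri([(T,a),(S,b)]),onz(T,a,z),onz(S,b,z))
# ring ellipse and pan rim in the top picture
t=cv2.imread("pics/top0.png"); s=cv2.imread("pics/scene0.png")
def ell(im,c,box,r0,r1,k,z):
    hsv=cv2.cvtColor(im,cv2.COLOR_BGR2HSV); m=(hsv[...,2]>120).astype(np.uint8)
    ys,xs=np.nonzero(m); w=np.array([onz(k,(x,y),z)[:2] for x,y in zip(xs,ys) if np.hypot(x-c[0],y-c[1])<box])
    d=np.linalg.norm(w-onz(k,c,z)[:2],axis=1); w=w[(d>r0)&(d<r1)]
    for _ in range(8):
        A=np.c_[2*w,np.ones(len(w))]; q=np.linalg.lstsq(A,(w**2).sum(1),rcond=None)[0]; r=np.sqrt(q[2]+q[:2]@q[:2])
        e=abs(np.linalg.norm(w-q[:2],axis=1)-r); w=w[e<max(.004,2*e.std())]
    return q[:2],r,len(w)
print("ring top",ell(t,(125.2,223.5),60,.085,.125,T,.06)); print("ring scene",ell(s,(478.7,230),90,.085,.125,S,.06))
# candlestick rim/foot by brass colour, top picture
# hob edge direction: front & right edges
for p in [(80+322*.6,130+67*.6),(80+314*.6,130+266*.6)]: print("hob corner",onz(T,p,.06))
print("handles",onz(T,(80+233*.6,130+82*.6),.11),onz(T,(80+205*.6,130+230*.6),.11))
for p in [(391,93),(531,95),(529,165),(391,163)]: print("tray corner",onz(T,(80+p[0]*.6,130+p[1]*.6),.026))
for p in [(397,239),(475,236.5),(554,213)]: print("candle rim",onz(T,(80+p[0]*.6,130+p[1]*.6),.112))
print("pan rim c",onz(T,(80+218.5*.6,130+155*.6),.12))
E
```

```text
c1 [ 0.4424 -0.1423 -0.0007] [0.0085, 0.0085] [ 0.4407 -0.1506  0.    ] [ 0.4446 -0.1341  0.    ]
c2 [ 0.4425 -0.2713  0.0021] [0.0002, 0.0002] [ 0.4426 -0.2713  0.    ] [ 0.441  -0.2713  0.    ]
c3 [ 0.4708 -0.3943  0.015 ] [0.0031, 0.0031] [ 0.4709 -0.4004  0.    ] [ 0.4612 -0.3916  0.    ]
pan [0.5835 0.1196 0.0529] [0.0013, 0.0013] [0.5826 0.1193 0.06  ] [0.5882 0.1158 0.06  ]
ring [0.5982 0.3565 0.078 ] [0.0012, 0.0012] [0.6011 0.3631 0.06  ] [0.5861 0.3671 0.06  ]
tray [ 0.6312 -0.2593  0.0294] [0.0055, 0.0055] [ 0.6357 -0.2675  0.    ] [ 0.6145 -0.2517  0.    ]
hob [0.5918 0.2478 0.0063] [0.0011, 0.0011] [0.5929 0.251  0.    ] [0.588  0.2492 0.    ]
ring top (array([0.5959, 0.3646]), np.float64(0.10583951493813522), 610)
ring scene (array([0.5961, 0.3654]), np.float64(0.10584683945664881), 437)
hob corner [ 0.7328 -0.0379  0.06  ]
hob corner [ 0.4084 -0.0198  0.06  ]
handles [0.6986 0.0972 0.11  ] [0.4677 0.1408 0.11  ]
tray corner [ 0.6942 -0.1499  0.026 ]
tray corner [ 0.684  -0.3851  0.026 ]
tray corner [ 0.5654 -0.376   0.026 ]
tray corner [ 0.5753 -0.1467  0.026 ]
candle rim [ 0.4455 -0.153   0.112 ]
candle rim [ 0.446  -0.2722  0.112 ]
candle rim [ 0.4785 -0.3946  0.112 ]
pan rim c [0.5818 0.1176 0.12  ]
```

Depth-checked positions:

| Thing | Position (m) | How measured |
|---|---|---|
| Candlesticks | (0.445,-0.152), (0.446,-0.272), (0.478,-0.395) | Rims in the top view and both views' origins |
| Large ring | (0.596,0.365) | Both views agree to 1 mm |
| Pan | (0.583,0.119) | Both views |
| Tray | (0.630,-0.264) | Top-view corners |

First I'll take one enlarged crop to confirm the three brass ones, then start with the first.

```bash
cat >> h.py <<'E'
TRAY=np.array([.6297,-.2645]);PAN=np.array([.583,.119]);RING=np.array([.596,.365])
R0=down(0.)
def tslot(s): return TRAY+s*.043*np.array([.043,.999])
def pslot(s): return PAN+s*.042*np.array([1,0.])
ZG=.076;UP=.228
def pick(c):
    eoat.gripper_to(.065)
    robot.goto([c[0],c[1],.18],R0)
    robot.move_linear([c[0],c[1],ZG],v=.15)
    robot.hold(.2); f0=np.array(monitor.get_force())
    eoat.gripper_to(.0); w=monitor.get_grip_width()
    robot.move_linear([c[0],c[1],ZG+.05],v=.08); robot.hold(.4)
    f=np.mean([monitor.get_force() for _ in range(5)],0)-f0
    print("width",w,"force",f,"grip",monitor.get_grip_force(),"t",monitor.get_t())
    return -f[2]
def place(p,floor):
    q=monitor.get_tcp_pos(); robot.move_linear([q[0],q[1],UP],v=.2)
    robot.move_linear([p[0],p[1],UP],v=.25)
    robot.move_linear([p[0],p[1],ZG+floor+.012],v=.15); robot.hold(.2)
    hit=robot.move_linear([p[0],p[1],ZG+floor-.006],v=.02,max_force=2.5)
    q=monitor.get_tcp_pos(); print("hit",hit,"height over expected",q[2]-ZG-floor)
    eoat.gripper_to(.05); robot.move_linear([q[0],q[1],UP],v=.2)
    print("t",monitor.get_t())
E
python3 - <<'E'
from h import *
a=cv2.imread("pics/top0.png"); cv2.imwrite("pics/c.png",cv2.resize(a[240:330,290:530],(800,300),interpolation=cv2.INTER_CUBIC))
for p in [(.445,-.152,ZG),(.446,-.272,ZG),(.4785,-.395,ZG),(*tslot(-1),UP),(*tslot(1),ZG),(*pslot(1),UP),(*pslot(-1),UP)]:
    print(robot.ik(p,R0))
for p in [(.583,.021,.09),(.596,.267,.09),(.596,.267,.2)]: print(robot.ik(p,down(np.pi/2)),robot.ik(p,down(-np.pi/2)))
E
```

```text
[-0.3291  0.2424 -0.4046  0.9239  0.      1.2416]
[-0.5476  0.3399 -0.2689  0.962   0.      1.0232]
[-0.6901  0.527   0.0217  1.0655  0.      0.8807]
[-0.4554  0.6793  0.6676  1.5591  0.      1.1154]
[-0.3374  0.6266  0.1907  1.1348  0.      1.2334]
[0.1881 0.5117 0.3849 1.444  0.     1.7589]
[0.2165 0.3265 0.1079 1.3522 0.     1.7873]
[ 0.036   0.4446 -0.0732  1.0529  0.      0.036 ] [ 0.036   0.4446 -0.0732  1.0529  0.     -3.1056]
[0.4212 0.5845 0.1546 1.1409 0.     0.4212] [ 0.4212  0.5845  0.1546  1.1409  0.     -2.7204]
[0.4212 0.5512 0.3784 1.3981 0.     0.4212] [ 0.4212  0.5512  0.3784  1.3981  0.     -2.7204]
```

View pics/c.png

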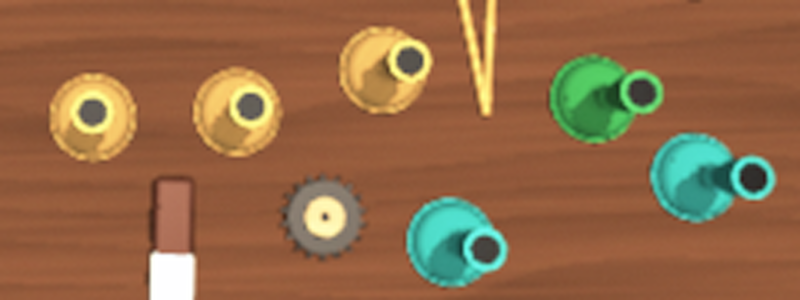

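The crop confirms three brass sockets at full top pixels (317.6,273), (365,272) and (413,258). The green and turquoise ones are to their right and below. Now the first pick.

Run:
```python
from h import *
print(monitor.get_t())
w=pick((.4455,-.153)); print("weight",w)
```

```text
0.9
width 0.02681848757569912 force [ 0.0516  0.9958 -2.2423] grip 59.05636668205261 t 6.3083
weight 2.2423019296667293
```

Run:
```python
from h import *
q=monitor.get_tcp_pos(); robot.move_linear([q[0],q[1],UP],v=.2); robot.hold(.4)
print(np.mean([monitor.get_force() for _ in range(5)],0))
place(pslot(1),.065)
robot.hold(.3); print("empty",np.mean([monitor.get_force() for _ in range(5)],0))
w=pick((.446,-.272)); print("weight",w)
```

```text
[-0.029   0.3334 -2.3767]
hit True height over expected 0.00017592931325284555
t 11.4667
empty [-0.7645  0.2114  0.5381]
width 0.027089231990566464 force [ 0.3656 -0.6868 -3.3078] grip 59.36675548553467 t 16.3
weight 3.307830424529131
```

The noise is comparable to the margin, so I'll weigh this one more carefully.

```bash
cat >> h.py <<'E'
def fz(n=20):
    a=[]
    for _ in range(n): robot.hold(.05); a.append([*monitor.get_force(),*monitor.get_wrist_torque(),*monitor.get_joint_efforts()[1:4]])
    a=np.array(a); print("F",a.mean(0),"sd",a.std(0)[:3]); return a.mean(0)
E
python3 - <<'E'
from h import *
fz(); q=monitor.get_tcp_pos(); robot.move_linear([q[0],q[1],UP],v=.2); fz(); print(monitor.get_t())
E
```

```text
F [ -0.0247  -0.0071  -4.6868  -0.0313  -0.0209  -0.0045 -76.7905  48.1838
   0.0119] sd [0.3616 0.4193 0.5351]
F [  0.0229   0.0929  -4.9298  -0.0236  -0.0077   0.0053 -75.5751  50.7286
   0.0115] sd [0.5706 0.4798 0.4598]
18.9583
```

Second one weighs 4.8 N, so it is loaded and goes in the tray. The first read about 2.2 to 2.4 N (noise sd 0.5), so it is hollow.

Run:
```python
from h import *
place(tslot(1),.008)
pick((.4785,-.395)); w=fz(15)[2]
if w<-3.2: place(tslot(-1),.008)
else: place(pslot(-1),.065)
im=read_camera("top"); cv2.imwrite("pics/c2.png",cv2.resize(im[150:300,100:420,::-1],(800,375),interpolation=cv2.INTER_CUBIC))
print(monitor.get_t())
```

```text
hit True height over expected 0.00027191577098071434
t 23.2
width 0.02667049704984362 force [ 0.8485  0.1485 -1.9182] grip 59.002203941345215 t 27.075
F [  0.1445   0.0964  -1.3959  -0.0125   0.0054   0.0145 -93.5259  48.2815
   0.0051] sd [0.5627 0.5902 0.4119]
hit True height over expected -0.0004886281351934724
t 33.1167
33.1667
```

View pics/c2.png

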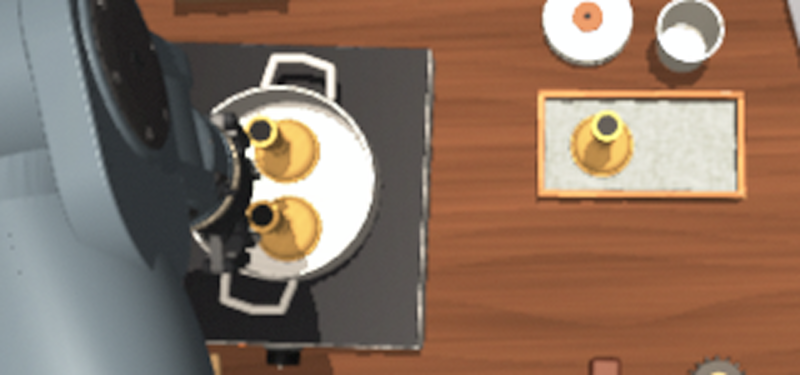

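All three are sorted. The crop shows two upright in the pan, feet at crop (288,150) and (290,228), and one in the tray at (602,145). The readings are 2.2, 4.8 and 1.4 N. Next I grip the pan's -y wall and slide it.

Run:
```python
from h import *
eoat.gripper_to(.045); R=down(np.pi/2)
robot.goto([.583,.0205,.23],R)
hit=robot.move_linear([.583,.0205,.089],v=.08,max_force=8); print("down hit",hit,monitor.get_tcp_pos())
if not hit:
    eoat.gripper_to(0.); print("w",monitor.get_grip_width(),monitor.get_force())
    q=monitor.get_tcp_pos()
    if monitor.get_grip_width()<.012:
        print(robot.move_linear([.596,.2665,q[2]],v=.07,max_force=30),monitor.get_tcp_pos(),monitor.get_force())
im=read_camera("scene"); cv2.imwrite("pics/s2.png",cv2.resize(im[150:330,290:590,::-1],(800,480)))
print(monitor.get_t())
```

```text
down hit False [0.5833 0.0205 0.0894]
w 0.0036563849010351882 [5.1759 1.3317 1.8187]
False [0.5958 0.2654 0.0893] [-0.262  -7.0727  3.4361]
41.1083
```

View pics/s2.png

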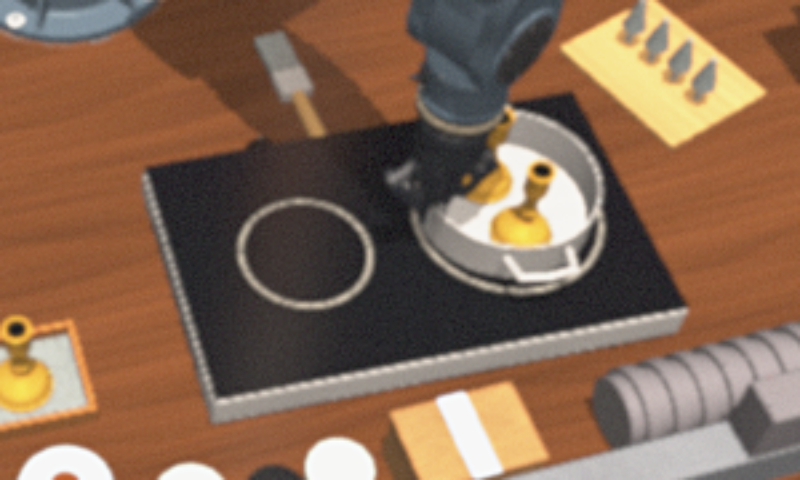

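The pan is on the large ring, with the ring's near edge visible below it at crop (520,290), and both candlesticks stand. I'll release, clear the view and measure.

Run:
```python
from h import *
q=monitor.get_tcp_pos(); eoat.gripper_to(.04); robot.move_linear([q[0],q[1],.25],v=.15)
robot.goto([.42,-.15,.25],down(np.pi/2))
T,S=calibration("top"),calibration("scene")
t=read_camera("top"); print([(d["pixel"],d["p"]) for d in landmark_of("top","pan")][:2],[(d["pixel"],d["p"]) for d in landmark_of("top","large_ring")][:2])
s=read_camera("scene"); L=landmark_of("scene","pan"); print([(d["pixel"],d["p"]) for d in L][:2])
print("pan scene @.06",onz(S,L[0]["pixel"],.06), "RING expected px",proj(T,[*RING,.06]),proj(S,[*RING,.06]))
# overlay: predicted pan rim (z=.12) and base (z=.06) if centred on ring
def ov(im,k,x0,x1,y0,y1,name):
    b=np.ascontiguousarray(im[y0:y1,x0:x1,::-1]); f=4; b=cv2.resize(b,None,fx=f,fy=f,interpolation=cv2.INTER_CUBIC)
    for z,r,c in [(.12,.1,(0,0,255)),(.06,.108,(0,255,0))]:
        P=np.array([(proj(k,[RING[0]+r*np.cos(a),RING[1]+r*np.sin(a),z])-[x0,y0]+.5)*f for a in np.linspace(0,6.3,80)])
        cv2.polylines(b,[P.astype(np.int32)],False,c,1)
    return b
a=ov(t,T,60,160,165,285,"t"); c=ov(s,S,430,530,165,285,"s")
cv2.imwrite("pics/ov.png",np.hstack([a,c])); print(a.shape,monitor.get_t())
```

```text
[([129.5, 228.2], 0.93)] []
[([476.5, 231.8], 0.78)]
pan scene @.06 [0.5995 0.3538 0.06  ] RING expected px [124.973  223.7681] [479.4315 230.1181]
(480, 400, 3) 44.675
```

View pics/ov.png

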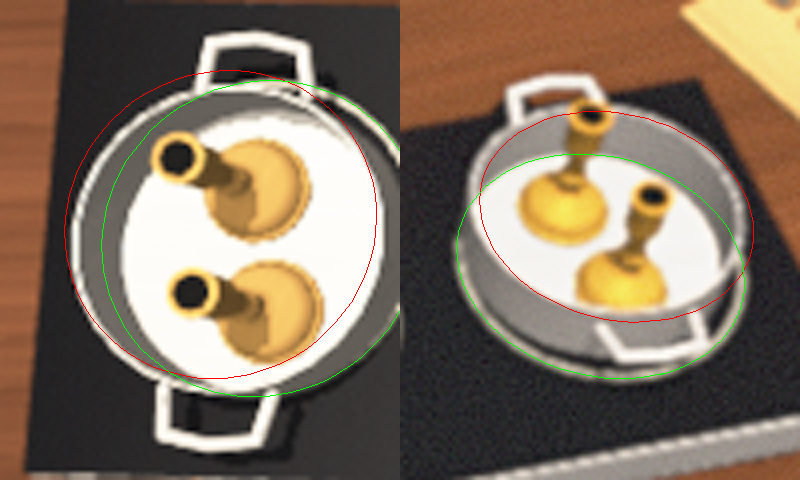

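The overlays show the real rim against the red "perfectly centred" rim. In the top view it is at (72..385, 83..393) versus red (65..377, 70..378). In the scene view it sits about 10 px left and 10 px up. Both put the pan about 10 mm off the ring centre (-x 9, -y 6 mm), within the 20 mm limit. The candlesticks stand and the arm is clear, so I'm handing in.

```bash
python3 -c "
from bench import *
print(robot.hand_in(), monitor.get_t())"
```

```text
the job is handed in; nothing more can be done
the job is handed in; nothing more can be done
```

The job is handed in, though no verdict was shown: the loaded candlestick (4.8 N) stands in the tray, the two hollow ones (about 2.2 and 1.4 N) stand in the pan, and the pan sits roughly 10 mm off the large ring's centre (limit 20 mm).

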